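Close up the loaded photometer and hold its bayonet cap locked

TASK

The photometer on the bench is loaded: first push its sample drawer fully shut. Then pick up the bayonet cap (the black one with the flat bar grip and two side pins, not the plain round-knobbed plug), set it into the round metal collar on top of the photometer with its pins in the two slots, push it down against the spring and turn it a quarter turn clockwise, seen from above, as far as it goes. The turn springs back when let go, so finish with the cap still gripped and held down and fully turned, the drawer still shut, and the plug, the jar and the beaker left where they stand.

Things in the scene. Friction and masses are not known exactly. Their poses are not given: they have to be found in the camera images.
- drawer (a joint): opening of the photometer's sample drawer, in m: 0 is fully shut, 0.085 fully open. It starts 0.035 to 0.070 open. It slides out of the photometer's front (along the photometer's -x), with about 2 N of friction, and stays where it is left; it stops hard at 0.
- drawer_front (a point): middle of the outer face of the drawer's grey front panel, 75 mm above the bench; axes as the photometer's, the face looks to -x. Panel 116 mm wide, 15 mm thick, heights 33 to 91 mm; shut, it still stands 15 mm proud of the housing. The open tray behind it carries six small vials, 78 mm above the bench.
- photometer: white bench instrument, housing 200 (x) x 240 (y) x 100 (height) mm, fixed to the bench; origin under its centre at bench height, z up, x pointing from its front (drawer side) to its back. On its top a round aluminium collar, 80 mm across and 40 mm high, centred 20 mm behind the origin.
- collar_mouth (a point): centre of the collar's top face, 140 mm above the bench, axes as the photometer's. The top is a 6 mm plate with a round hole of 36 mm diameter and two slots 14 mm wide, on the hole's +x and -x sides, reaching 33 mm from the centre. Beneath the plate is a round space of 66 mm diameter with a spring disc in it.
- disc (a point): centre of the top of the steel spring disc, 11 mm below the collar's top when up. Pressing it takes about 3.5 N at first, 7 N when 7 mm down. Four ribs on it, 5 mm high, leave gaps of 12 mm under the slots that take the cap's pins, so the cap turns the disc with it. This point turns with the disc.
- plunger (a joint): how far the spring disc in the collar is pressed down, in m: 0 is up, about 0.007 when the cap's flange lies on the collar, about 0.005 when the cap's pins rise against the plate from below.
- driver (a joint): turn of the spring disc in rad: 0 as found, growing clockwise seen from above, hard stop at 1.45 (about 83 degrees). A torsion spring turns it back: 0.05 N m at 0, 0.15 N m at the stop; friction adds up to 0.1 N m.
- cap: black bayonet cap, upright on the bench, about 110 g; origin at the centre of its underside, z up. Stem 32 mm diameter, 0 to 18 mm high, foot chamfered 4 mm; steel cross pin 10 mm thick along its x, axis 5 mm up, ends 28 mm from the centre on both sides; flange 46 mm diameter, 18 to 24 mm high; bar grip above. A half turn looks and works the same.
- cap_grip (a point): point in the cap's bar grip, on its axis, 46 mm above its underside; axes as the cap's. The bar is 46 mm long along x (parallel to the pins), 16 mm thick along y, 24 to 56 mm above the underside. In the collar, x along the photometer's x, the cap stands with its underside 11 mm below the collar's top; 7 mm lower the flange meets the collar and the pins are free to turn under the plate.
- plug: plain black blanking plug with the same stem and flange but a round knob of 26 mm diameter on top, 52 mm high, no pins; not needed. Origin under its centre.
- jar: small amber glass jar, 52 mm diameter, 75 mm high; bystander. Origin under its centre.
- beaker: glass beaker, 70 mm diameter, 90 mm high; bystander. Origin under its centre.

How it is judged:
By the outcome, as a careful person would: the job done as asked, in the order asked, and still so for the second after the job is handed in, while the arm keeps its last pose, push and grip.
It also fails if it takes over 58 s, if anything falls off the work surface, if the arm or the gripper's body presses on something with over 40 N, if the wrist force passes 120 N, or if a joint passes its speed limit or range.

ROBOT

A 6-joint arm with a two-finger parallel gripper is mounted at the origin on the work surface. World frame = base frame: x ahead of the robot, y to its left, z up, the work surface at z = 0. Lengths are in mm, angles in rad, forces in N, time in s.
With the tool pointing down it reaches from about 350 to 975 mm from the base axis. Payload 17.4 kg.
Tool frame: the origin (TCP) lies midway between the tips of the shut fingers; the grasp point (between the pads) lies 19 mm behind it; z points along the fingers, y is the line along which they close (so a half turn about z gives the same grasp; the last joint's range is limited). The gripper opens to 85 mm and grips with 20 to 120 N. Pads are 22 mm wide; open, the fingers measure 114 mm over their backs; the gripper's body (76 mm by 85 mm) begins 54 mm behind the grasp point. The pads swing forward as they close: fully open they stand 13 mm farther back than shut.
Start: joints at [1.064, 0.116, 1.442, -0, 1.584, -0.038], TCP at [304.984, 602.177, 231.303] pointing down, gripper open.
Joint ranges: [-2.83, 2.83], [-0.83, 2.19], [0.07, 2.5], [-1.14, 4.28], [0.01, 3], [-2.97, 2.97]. Speed limits (rad/s): [1.89, 1.89, 2.22, 3.14, 3.14, 3.14].

INTERFACE

Orientations are given as a rotation vector (axis times angle).
In Python, from cell import ctrl gives the robot as it stands.
- The arm moves only by the tool move_arm, never from a script. Its argument "moves" is a list that holds one entry, the list of rows, each a list of 7 numbers: the shift along the world's x, y, z each as a share of 10 cm, from -1 to 1, then the turn, a rotation vector about the world's x, y, z each as a share of 90 degrees, from -1 to 1, then the gripper command: -1 is shut, 1 is fully open, values between are in proportion. In form: [[[x, y, z, rx, ry, rz, claw], ...]]. A call has 1 to 5 rows; each row is the pose to reach, as a shift and turn from the pose commanded when the call began; what a row does not reach only later rows make up. A row lasts 1/8 s, in which the tool goes at most 62.5 mm and 10.7 degrees, less where a joint would pass 70% of its speed; a pose out of reach is approached as far as the arm can. A call with a number of a shift or a turn outside -1 to 1 is refused whole. A call with a gripper value outside its range is refused whole. The fingers move at their own pace and stop on an object; "grip_force" is the grip in N (left out, the last holds). Time passes only in rows, so rows that repeat a pose let the fingers close. It gives the time, the measured TCP pose, the force, the opening and the grip force at its end, in the units of the state.
- ctrl.get_obs(): the state, without advancing time (a new reading comes with each control period).
- ctrl.grab_frame(name): name is "scene" or "top" or "wrist"; returns (picture, depth): 420x560x3 uint8, blue, green, red; 420x560 float32, mm along the optical axis (not along the pixel's ray), 0 where there is no reading.
- ctrl.camera_params(name): a dict with "fx", "fy", "cx", "cy" (pixels), "R" (3x3) and "t" (3): a world point X has camera coordinates R X + t; the wrist camera has in their place "mount" (4x4, takes a point from camera to tool coordinates, whose origin is the TCP and whose axes are the flange's). Camera axes: x right, y down, z forward; pixel columns grow to the right and rows downward; lengths in mm; the calibration is good to about 2 mm. The wrist camera is an equidistant fisheye: a pixel r from the principal point sees the ray r / f radians off the axis. A picture is of the moment at which its call begins: read the wrist's pose just before it. camera_params takes no time and is no camera call.
- ctrl.sign_off(): hands the job in; it is judged then, once.
The state is a dict: "t": time; "joint_pos": joint angles; "qd": joint speeds; "joint_efforts": joint torques, N m; "tcp_pos": TCP position; "ee_rot": TCP orientation; "contact_force": force on the tool from outside, world axes, zero at the start; "moment": the same for the moment, N m; "grip_width": finger opening in mm; "grasp_force": force on a finger pad.
Only numpy, scipy, OpenCV 4.12 (cv2) and the standard library are available. Lean on these libraries where they do the work, as an engineer would, in place of code of your own. Each camera call takes 0.05 s, during which the arm holds its last target. There are 200 camera calls.

## Working session

There is one attempt and no reset: what is moved stays moved. The work goes in short steps, Python scripts to look and compute and a tool call to move; the robot and the scene stay as the last step left them, time stands still between calls to the robot, and variables do not carry over. Pictures are saved under pics/ and viewed, at most 10 in all, crops included, and the job is handed in when it is done.

Besides the shell and the picture viewer there is one more tool, called after "Call:" by a JSON object that holds its "api" and its "payload". move_arm: Moves the arm, as the interface text tells. Shift numbers are shares of 10 cm and turn numbers shares of 90 degrees, none past 1 either way. Its arguments: {"type":"object","properties":{"moves":{"type":"array","items":{"type":"array","items":{"type":"array","items":{"type":"number","minimum":-1,"maximum":1}}}},"grip_force":{"type":"number"}},"required":["moves"]}

```bash
ls; mkdir -p pics; python3 - <<'E'
from cell import ctrl
import cv2,numpy as np
o=ctrl.get_obs();print(o)
for n in("scene","top"):
    p,d=ctrl.grab_frame(n);cv2.imwrite(f"pics/{n}0.png",p);np.save(f"pics/{n}0.npy",d)
    print(n,ctrl.camera_params(n))
print(ctrl.camera_params("wrist"))
E
```

```text
pics
{'t': 0.0, 'joint_pos': array([ 1.06417986e+00,  1.16513833e-01,  1.44227738e+00,  1.20709199e-05,
        1.58397740e+00, -3.77966247e-02]), 'qd': array([-4.01804114e-04,  9.99575154e-04,  1.16415687e-06, -1.06641442e-03,
        1.61637769e-04,  3.01075983e-04]), 'joint_efforts': array([ 5.32477316e-04, -7.32002306e+01, -6.32486057e+01,  2.98298960e-05,
        6.26538837e-03,  7.80955520e-05]), 'tcp_pos': array([304.90040949, 602.00496613, 230.53586515]), 'ee_rot': array([-7.29618371e-01, -3.05535576e+00,  1.77390150e-03]), 'contact_force': array([ 0.34693681, -0.02413316,  0.24812667]), 'moment': array([-0.07189429,  0.02290872, -0.01299912]), 'grasp_force': 0.0, 'grip_width': 85.69038205508943}
scene {'fx': 546.4218724756519, 'fy': 546.4218724756519, 'cx': 282.2864744600205, 'cy': 206.66696862770155, 'R': array([[ 0.55591184,  0.83123249,  0.00381777],
       [ 0.58088469, -0.38519072, -0.71707816],
       [-0.59458809,  0.40084992, -0.69698231]]), 't': array([-312.04244935, -234.17855821, 1575.60662879])}
top {'fx': 426.1634080004201, 'fy': 426.1634080004201, 'cx': 277.3378943505241, 'cy': 205.2934920954238, 'R': array([[-9.75007149e-03, -9.99951427e-01, -1.44196371e-03],
       [-9.97428279e-01,  9.82784611e-03, -7.09946636e-02],
       [ 7.10053866e-02,  7.46052337e-04, -9.97475653e-01]]), 't': array([  29.94382322,  541.81475321, 1040.43984058])}
{'fx': 325.19226210127806, 'fy': 325.19226210127806, 'cx': 274.27340704520196, 'cy': 209.16316981056602, 'mount': array([[-7.55088728e-04, -9.45936072e-01, -3.24352244e-01,
         8.22887193e+01],
       [ 9.99999694e-01, -6.47216237e-04, -4.40457296e-04,
        -9.46040168e-02],
       [ 2.06718405e-04, -3.24352477e-01,  9.45936270e-01,
        -1.43294513e+02],
       [ 0.00000000e+00,  0.00000000e+00,  0.00000000e+00,
         1.00000000e+00]])}
```

View pics/top0.png

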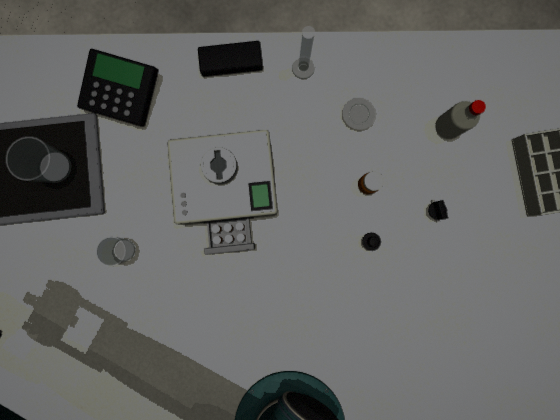

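View pics/scene0.png

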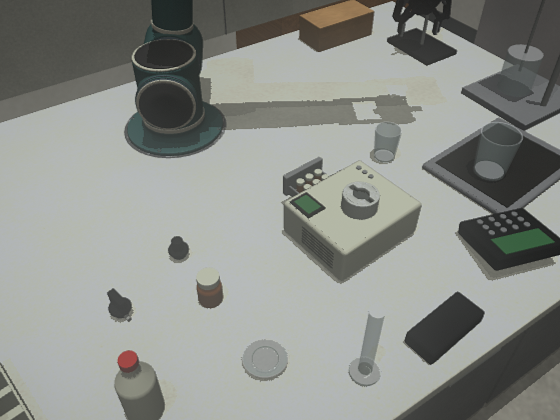

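Top view: the photometer is at about (222,177), its collar at (219,165) and the open drawer front at (230,250). The cap is at (438,210), the plug at (371,241), the jar at (370,183) and the beaker at (124,250). I'll enlarge the parts that matter.

```bash
cat > h.py <<'E'
import numpy as np,cv2
from cell import ctrl
from scipy.spatial.transform import Rotation as Ro
def px2w(n,u,v,z):
    c=ctrl.camera_params(n);R=c["R"];t=c["t"]
    C=-R.T@t;d=R.T@np.array([(u-c["cx"])/c["fx"],(v-c["cy"])/c["fy"],1])
    return (C+d*(z-C[2])/d[2])
def wpx2w(u,v,z,pos,rv):
    c=ctrl.camera_params("wrist");M=c["mount"]
    x=(u-c["cx"])/c["fx"];y=(v-c["cy"])/c["fy"];r=np.hypot(x,y)+1e-9
    d=np.array([x/r*np.sin(r),y/r*np.sin(r),np.cos(r)])
    R=Ro.from_rotvec(rv).as_matrix();C=pos+R@M[:3,3];d=R@M[:3,:3]@d
    return C+d*(z-C[2])/d[2]
def w2wpx(X,pos,rv):
    c=ctrl.camera_params("wrist");M=c["mount"];R=Ro.from_rotvec(rv).as_matrix()
    p=M[:3,:3].T@(R.T@(np.array(X)-pos)-M[:3,3]);a=np.arctan2(np.hypot(p[0],p[1]),p[2]);q=p[:2]/np.hypot(p[0],p[1])*a
    return q*c["fx"]+[c["cx"],c["cy"]]
E
python3 - <<'E'
import cv2,numpy as np
p=cv2.imread("pics/top0.png")
a=cv2.resize(p[125:260,160:285],None,fx=4,fy=4,interpolation=cv2.INTER_CUBIC)
b=cv2.resize(p[190:230,418:458],None,fx=6,fy=6,interpolation=cv2.INTER_CUBIC)
b=cv2.convertScaleAbs(b,alpha=1.5,beta=30)
c=np.zeros((540,740,3),np.uint8);c[:,:500]=a;c[:240,500:]=b
cv2.imwrite("pics/c1.png",c)
from h import *
for k,q in dict(c1=(168,139,100),c2=(268,130,100),c3=(277,215,100),c4=(174,223,100),collar=(219,164,140),df=(230,250,91),cap=(438,210,40),plug=(371,240,40),jar=(370,183,75),beak=(124,250,45)).items(): print(k,px2w("top",*q).round(0))
E
```

```text
c1 [693. 277. 100.]
c2 [712.  45. 100.]
c3 [514.  26. 100.]
c4 [498. 262. 100.]
collar [627. 153. 140.]
df [435. 135.  91.]
cap [ 525. -366.   40.]
plug [ 454. -202.   40.]
jar [ 589. -195.   75.]
beak [436. 395.  45.]
```

View pics/c1.png

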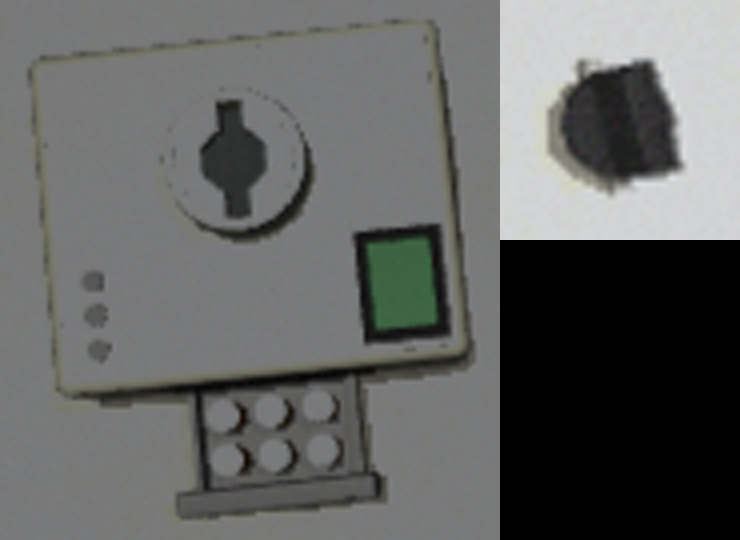

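Enlarged crop (×4, offset 160,125): the slot ends are at crop (229,101) and (238,217), and the panel's outer top edge runs from (180,517) to (384,498). Cap inset (×6, offset 418,190): the pin tips are at about (583,65) and (611,190), and the bar's right edge runs from (652,62) to (681,165).

```bash
python3 - <<'E'
from h import *
f=lambda u,v:(160+u/4,125+v/4)
g=lambda u,v:(418+(u-500)/6,190+v/6)
def sh(n,a,b,z):
    A=px2w("top",*a,z);B=px2w("top",*b,z);d=A-B
    print(n,A.round(1),B.round(1),"mid",((A+B)/2).round(1),"len",np.linalg.norm(d).round(1),"ang",np.degrees(np.arctan2(d[1],d[0])).round(1))
sh("slot140",f(229,101),f(238,217),140)
sh("right edge100",f(436,22),f(467,357),100)
sh("left edge100",f(33,62),f(62,390),100)
sh("back100",f(33,62),f(436,22),100)
sh("front100",f(62,390),f(467,357),100)
sh("panel back91",f(178,492),f(378,474),91)
sh("panel front91",f(180,517),f(384,498),91)
sh("cap pins z5",g(583,65),g(611,190),5)
sh("cap bar rt z56",g(652,62),g(681,165),56)
sh("cap bar lt z56",g(622,70),g(643,175),56)
E
```

```text
slot140 [657.5 156.9 140. ] [592.5 152.  140. ] mid [625.  154.4 140. ] len 65.2 ang 4.4
right edge100 [710.9  42.3 100. ] [515.8  26.1 100. ] mid [613.3  34.2 100. ] len 195.8 ang 4.7
left edge100 [689.7 276.5 100. ] [499.1 258.3 100. ] mid [594.4 267.4 100. ] len 191.5 ang 5.5
back100 [689.7 276.5 100. ] [710.9  42.3 100. ] mid [700.3 159.4 100. ] len 235.2 ang 95.2
front100 [499.1 258.3 100. ] [515.8  26.1 100. ] mid [507.4 142.2 100. ] len 232.7 ang 94.1
panel back91 [440.1 193.2  91. ] [449.3  78.   91. ] mid [444.7 135.6  91. ] len 115.5 ang 94.6
panel front91 [425.8 192.   91. ] [435.5  74.7  91. ] mid [430.6 133.3  91. ] len 117.8 ang 94.7
cap pins z5 [ 550.5 -364.9    5. ] [ 497.9 -374.8    5. ] mid [ 524.2 -369.8    5. ] len 53.5 ang 10.6
cap bar rt z56 [ 547.5 -374.    56. ] [ 506.1 -384.1   56. ] mid [ 526.8 -379.    56. ] len 42.5 ang 13.6
cap bar lt z56 [ 544.4 -361.9   56. ] [ 502.3 -368.8   56. ] mid [ 523.3 -365.3   56. ] len 42.6 ang 9.2
```

Call:
{"api": "move_arm", "payload": {"moves": [[[0.3, -1, 0, 0, 0, 0, -1], [0.3, -1, 0, 0, 0, 0.2, -1], [0.3, -1, 0, 0, 0, 0.35, -1]]]}}

```text
t: 0.48
tcp_pos: [335.7, 500.1, 231.5]
ee_rot: [0.141, 3.138, 0.0]
contact_force: [-0.2, 0.9, 0.5]
grip_width: 32.3
grasp_force: 0.0
```

Call:
{"api": "move_arm", "payload": {"moves": [[[0.2, -0.5, 0, 0, 0, 0.05, -1], [0.2, -1, 0, 0, 0, 0.11, -1]]]}}

```text
t: 0.72
tcp_pos: [355.4, 400.8, 230.6]
ee_rot: [0.129, -3.138, 0.001]
contact_force: [1.1, -1.0, 0.6]
grip_width: -0.1
grasp_force: 0.0
```

Call:
{"api": "move_arm", "payload": {"moves": [[[0.1, -0.5, 0, 0, 0, 0, -1], [0.2, -1, 0, 0, 0, 0, -1]]]}}

```text
t: 0.98
tcp_pos: [374.8, 300.6, 231.0]
ee_rot: [0.125, -3.139, 0.0]
contact_force: [0.1, 1.1, -0.5]
grip_width: -0.2
grasp_force: 0.0
```

Call:
{"api": "move_arm", "payload": {"moves": [[[0.1, -0.5, 0, 0, 0, 0, -1], [0.2, -1, 0, 0, 0, 0, -1]]]}}

```text
t: 1.23
tcp_pos: [394.9, 200.6, 231.2]
ee_rot: [-0.125, 3.139, -0.0]
contact_force: [0.9, 0.1, 0.3]
grip_width: 0.0
grasp_force: 0.0
```

Call:
{"api": "move_arm", "payload": {"moves": [[[0, -0.4, 0, 0, 0, 0, -1], [0, -0.7, 0, 0, 0, 0, -1], [0, -0.7, 0, 0, 0, 0, -1], [0, -0.7, 0, 0, 0, 0, -1]]]}}

```text
t: 1.72
tcp_pos: [395.0, 132.5, 231.2]
ee_rot: [0.124, -3.139, -0.0]
contact_force: [-0.2, -0.4, -0.3]
grip_width: -0.4
grasp_force: 0.0
```

```bash
python3 - <<'E'
from h import *
o=ctrl.get_obs();p,d=ctrl.grab_frame("wrist");cv2.imwrite("pics/w1.png",p)
print(o["tcp_pos"],o["ee_rot"],o["joint_pos"])
for X in [(430.6,133.3,91),(625,154.4,140)]: print(w2wpx(X,o["tcp_pos"],o["ee_rot"]))
E
```

```text
[394.96381928 132.50093843 231.2131411 ] [ 1.23631960e-01 -3.13905728e+00 -3.11739122e-04] [ 2.62278783e-01 -4.72582863e-01  1.95447155e+00  2.16890230e-04
  1.65975925e+00 -1.38722771e+00]
[273.09478075 230.17606057]
[278.47915884 403.80122798]
```

View pics/w1.png

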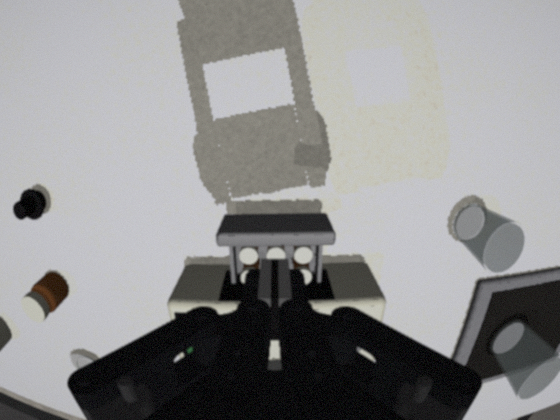

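The wrist view agrees with the top view: the panel's top front edge lies near (276,235), against a predicted (273,230). I'll go down in front of it and push.

Call:
{"api": "move_arm", "payload": {"moves": [[[0, 0, -0.5, 0, 0, 0, -1], [0, 0, -1, 0, 0, 0, -1]]]}}

```text
t: 2.02
tcp_pos: [395.0, 133.1, 130.1]
ee_rot: [-0.126, 3.138, 0.0]
contact_force: [0.3, -0.9, -0.9]
grip_width: -0.1
grasp_force: 0.0
```

Call:
{"api": "move_arm", "payload": {"moves": [[[0, 0, -0.4, 0, 0, 0, -1], [0, 0, -0.66, 0, 0, 0, -1], [0.15, 0.01, -0.66, 0, 0, 0, -1], [0.3, 0.03, -0.66, 0, 0, 0, -1]]]}}

```text
t: 2.52
tcp_pos: [424.9, 136.1, 64.7]
ee_rot: [0.126, -3.138, 0.0]
contact_force: [-2.6, -2.7, -0.9]
grip_width: -0.2
grasp_force: 1.5
```

Call:
{"api": "move_arm", "payload": {"moves": [[[0.12, 0.01, 0, 0, 0, 0, -1], [0.24, 0.02, 0, 0, 0, 0, -1], [0.36, 0.03, 0, 0, 0, 0, -1], [0.45, 0.04, 0, 0, 0, 0, -1], [0.45, 0.04, 0, 0, 0, 0, -1]]]}}

```text
t: 3.15
tcp_pos: [470.6, 139.1, 65.4]
ee_rot: [-0.124, 3.139, -0.0]
contact_force: [0.3, -0.6, -0.1]
grip_width: -0.2
grasp_force: 0.0
```

Call:
{"api": "move_arm", "payload": {"moves": [[[0.04, 0, 0, 0, 0, 0, -1], [0.08, 0.01, 0, 0, 0, 0, -1]]]}}

```text
t: 3.4
tcp_pos: [478.0, 140.0, 65.4]
ee_rot: [-0.124, 3.139, -0.001]
contact_force: [-2.3, -2.2, -0.3]
grip_width: 0.1
grasp_force: 1.1
```

Call:
{"api": "move_arm", "payload": {"moves": [[[0.02, 0, 0, 0, 0, 0, -1], [0.04, 0, 0, 0, 0, 0, -1]]]}}

```text
t: 3.65
tcp_pos: [480.0, 140.2, 65.3]
ee_rot: [0.124, -3.133, 0.0]
contact_force: [-38.8, -2.8, 22.2]
grip_width: 0.1
grasp_force: 19.3
```

The force jumped at TCP x 480, where the shut face should be (about 490.5 − 11), so the drawer is shut. I'll back off, rise and check.

Call:
{"api": "move_arm", "payload": {"moves": [[[-0.1, 0, 0, 0, 0, 0, -1], [-0.5, -0.04, 0, 0, 0, 0, -1], [-0.5, -0.2, 0.5, 0, 0, 0, -1], [-0.5, -0.6, 1, 0, 0, 0, -1]]]}}

```text
t: 4.15
tcp_pos: [431.3, 81.3, 165.4]
ee_rot: [-0.128, 3.138, 0.0]
contact_force: [0.7, -0.4, 1.0]
grip_width: 0.2
grasp_force: 0.0
```

Call:
{"api": "move_arm", "payload": {"moves": [[[0.2, -0.5, 0.3, 0, 0, 0.03, -1], [0.3, -1, 0.6, 0, 0, 0.07, 0]]]}}

```text
t: 4.4
tcp_pos: [462.3, -20.3, 225.7]
ee_rot: [-0.3, 3.125, -0.001]
contact_force: [0.2, 1.2, -1.0]
grip_width: 16.9
grasp_force: 0.0
```

Call:
{"api": "move_arm", "payload": {"moves": [[[0.2, -0.5, 0, 0, 0, 0, 0], [0.4, -1, 0, 0, 0, 0, 0]]]}}

```text
t: 4.65
tcp_pos: [502.5, -120.8, 224.9]
ee_rot: [-0.296, 3.126, -0.001]
contact_force: [1.0, 0.5, 0.6]
grip_width: 42.8
grasp_force: 0.0
```

Call:
{"api": "move_arm", "payload": {"moves": [[[0.1, -0.5, 0, 0, 0, 0, 0], [0.2, -1, 0, 0, 0, 0, 0]]]}}

```text
t: 4.9
tcp_pos: [522.2, -220.7, 224.2]
ee_rot: [-0.296, 3.127, -0.001]
contact_force: [1.3, -0.0, 0.4]
grip_width: 42.5
grasp_force: 0.0
```

Call:
{"api": "move_arm", "payload": {"moves": [[[0, -0.5, 0, 0, 0, 0, 0], [0, -1, 0, 0, 0, 0, 0], [0, -1, 0, 0, 0, 0, 0], [0, -1, 0, 0, 0, 0, 0]]]}}

```text
t: 5.4
tcp_pos: [522.0, -318.7, 224.0]
ee_rot: [-0.296, 3.127, 0.0]
contact_force: [-1.0, 0.6, -0.2]
grip_width: 42.8
grasp_force: 0.0
```

```bash
python3 - <<'E'
from h import *
o=ctrl.get_obs();p,d=ctrl.grab_frame("wrist");t,_=ctrl.grab_frame("top")
print(o["t"],o["tcp_pos"],o["ee_rot"],o["joint_pos"])
u=w2wpx((524.5,-371,40),o["tcp_pos"],o["ee_rot"]);print(u)
x,y=int(u[0])-60,int(u[1])-60;x=max(x,0);y=max(min(y,300),0);print(x,y)
c=np.zeros((540,800,3),np.uint8)
c[:480,:480]=cv2.convertScaleAbs(cv2.resize(p[y:y+120,x:x+120],None,fx=4,fy=4,interpolation=cv2.INTER_CUBIC),alpha=1.3)
c[:420,480:]=cv2.resize(t[125:265,180:287],(320,420))
cv2.imwrite("pics/c2.png",c)
E
```

```text
5.4 [ 521.95375701 -318.65768935  224.0497618 ] [-2.95697702e-01  3.12746934e+00  1.31853336e-04] [-5.89904899e-01 -1.96799723e-02  1.59379998e+00  1.75983773e-04
  1.56738969e+00 -2.34923845e+00]
[225.30229008 175.59072705]
165 115
```

View pics/c2.png

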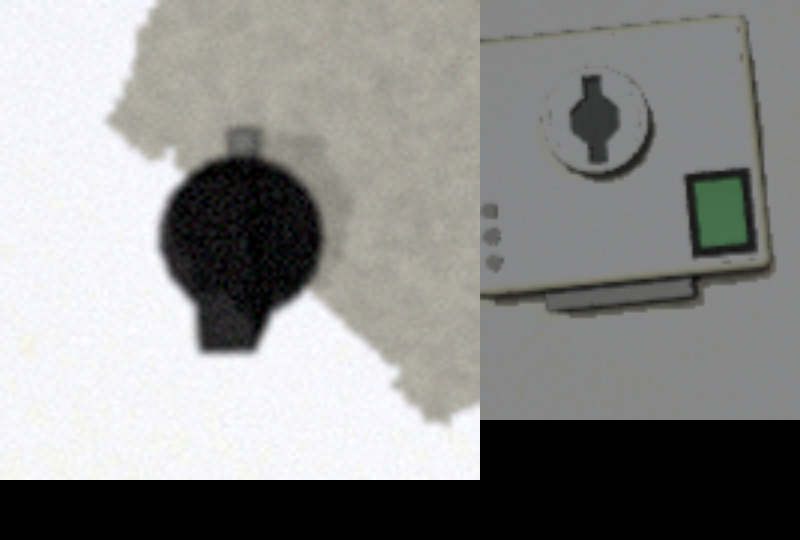

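The drawer is shut: its panel sits close against the housing at (622,297). In the wrist crop (×4, offset 165,115) the flange is centred at (241,233), the near pin tip is at (244,130), and the bar's far top edge runs from (200,350) to (257,350).

```bash
python3 - <<'E'
from h import *
o=ctrl.get_obs();P,R=o["tcp_pos"],o["ee_rot"]
f=lambda u,v,z:wpx2w(165+u/4,115+v/4,z,P,R).round(1)
print("flange",f(241,233,24),f(160,233,24),f(322,233,24),"front/back",f(241,155,21))
print("pin tip",f(244,130,9)); e=f(228.5,350,56);print("bar end",e,f(200,350,56),f(257,350,56))
c=f(241,233,24)
for q in (f(244,130,9),e):
    d=q-c;print(np.hypot(*d[:2]),np.degrees(np.arctan2(d[1],d[0])))
r=Ro.from_rotvec(R).as_matrix();print("tool y ang",np.degrees(np.arctan2(r[1,1],r[0,1])),r[:,2])
E
```

```text
flange [ 526.4 -372.6   24. ] [ 530.4 -394.9   24. ] [ 522.4 -350.8   24. ] front/back [ 505.7 -376.3   21. ]
pin tip [ 500.7 -378.     9. ]
bar end [ 549.1 -367.8   56. ] [ 550.5 -375.    56. ] [ 547.7 -360.6   56. ]
26.2611880919352 -168.13381529889915
23.201939574096002 11.939531082430484
tool y ang 100.8777721509665 [ 4.70524215e-04 -1.55944953e-04 -9.99999877e-01]
```

Call:
{"api": "move_arm", "payload": {"moves": [[[0.04, -0.54, -0.4, 0, 0, 0.01, 0], [0.04, -0.54, -0.9, 0, 0, 0.01, 0], [0.04, -0.54, -1, 0, 0, 0.01, 0], [0.04, -0.54, -1, 0, 0, 0.01, 0]]]}}

```text
t: 6.0
tcp_pos: [526.4, -372.0, 125.2]
ee_rot: [-0.322, 3.125, -0.0]
contact_force: [-0.1, -0.0, 0.8]
grip_width: 42.7
grasp_force: 0.0
```

Call:
{"api": "move_arm", "payload": {"moves": [[[0, 0, -0.4, 0, 0, 0, 0], [0, 0, -0.8, 0, 0, 0, 0], [0, 0, -0.955, 0, 0, 0, 0], [0, 0, -0.955, 0, 0, 0, 0]]]}}

```text
t: 6.5
tcp_pos: [526.5, -372.8, 29.8]
ee_rot: [-0.322, 3.125, -0.001]
contact_force: [0.7, 0.7, 0.6]
grip_width: 42.5
grasp_force: 0.0
```

Call:
{"api": "move_arm", "payload": {"moves": [[[0, 0, 0, 0, 0, 0, -1], [0, 0, 0, 0, 0, 0, -1], [0, 0, 0, 0, 0, 0, -1], [0, 0, 0, 0, 0, 0, -1], [0, 0, 0, 0, 0, 0, -1]]], "grip_force": 50}}

```text
t: 7.12
tcp_pos: [526.8, -373.5, 30.9]
ee_rot: [-0.321, 3.123, -0.003]
contact_force: [-0.5, 0.6, 6.9]
grip_width: 15.2
grasp_force: 49.3
```

Call:
{"api": "move_arm", "payload": {"moves": [[[0, 0, 0.2, 0, 0, 0, -1], [0, 0, 0.6, 0, 0, 0, -1], [0, 0, 1, 0, 0, 0, -1], [0, 0, 1, 0, 0, 0, -1]]], "grip_force": 90}}

```text
t: 7.62
tcp_pos: [527.3, -373.9, 134.3]
ee_rot: [-0.32, 3.12, -0.008]
contact_force: [0.0, -0.1, -1.0]
grip_width: 14.2
grasp_force: 87.8
```

Call:
{"api": "move_arm", "payload": {"moves": [[[0, 0.3, 0.5, 0, 0, 0, -1], [0.2, 0.8, 1, 0, 0, -0.04, -1], [0.2, 1, 1, 0, 0, -0.07, -1]]]}}

```text
t: 8.0
tcp_pos: [547.0, -271.7, 232.6]
ee_rot: [-0.147, 3.134, -0.003]
contact_force: [0.4, -0.2, -0.6]
grip_width: 14.1
grasp_force: 87.9
```

Call:
{"api": "move_arm", "payload": {"moves": [[[0.1, 0.5, 0, 0, 0, 0, -1], [0.2, 1, 0, 0, 0, 0, -1]]]}}

```text
t: 8.25
tcp_pos: [565.8, -171.5, 229.0]
ee_rot: [-0.148, 3.138, -0.0]
contact_force: [0.6, -0.2, -0.8]
grip_width: 14.6
grasp_force: 88.0
```

Call:
{"api": "move_arm", "payload": {"moves": [[[0.1, 0.5, 0, 0, 0, 0, -1], [0.2, 1, 0, 0, 0, 0, -1]]]}}

```text
t: 8.5
tcp_pos: [585.8, -71.2, 229.0]
ee_rot: [-0.148, 3.138, -0.0]
contact_force: [0.8, -0.9, -0.7]
grip_width: 14.5
grasp_force: 88.0
```

Call:
{"api": "move_arm", "payload": {"moves": [[[0.1, 0.5, 0, 0, 0, 0, -1], [0.2, 1, 0, 0, 0, 0, -1]]]}}

```text
t: 8.75
tcp_pos: [605.9, 28.8, 229.0]
ee_rot: [-0.149, 3.138, -0.0]
contact_force: [0.6, -0.5, -1.4]
grip_width: 14.5
grasp_force: 88.0
```

Call:
{"api": "move_arm", "payload": {"moves": [[[-0.1, 0.5, 0, 0, 0, 0, -1], [-0.3, 0.9, 0, 0, 0, 0, -1], [-0.3, 0.9, 0, 0, 0, 0, -1], [-0.3, 0.9, 0, 0, 0, 0, -1]]]}}

```text
t: 9.25
tcp_pos: [576.0, 116.9, 228.8]
ee_rot: [-0.149, 3.138, -0.0]
contact_force: [0.8, 0.5, -0.8]
grip_width: 14.3
grasp_force: 88.1
```

```bash
python3 - <<'E'
from h import *
o=ctrl.get_obs();p,d=ctrl.grab_frame("wrist");cv2.imwrite("pics/w3.png",p)
print(o);r=Ro.from_rotvec(o["ee_rot"]).as_matrix();print("tool y ang",np.degrees(np.arctan2(r[1,1],r[0,1])))
u=w2wpx((625,154.4,140),o["tcp_pos"],o["ee_rot"]);v=w2wpx(o["tcp_pos"]+np.array([0,0,-26]),o["tcp_pos"],o["ee_rot"]);print(u,v)
x,y=180,180
cv2.imwrite("pics/c3.png",cv2.convertScaleAbs(cv2.resize(p[y:y+150,x:x+200],None,fx=4,fy=4,interpolation=cv2.INTER_CUBIC),alpha=1.6,beta=15))
E
```

```text
{'t': 9.25, 'joint_pos': array([ 1.57060086e-01, -7.33486519e-02,  1.63790786e+00, -2.80057710e-04,
        1.57687653e+00, -1.50877768e+00]), 'qd': array([-0.01936192,  0.00792915, -0.00343679, -0.00070327, -0.00048031,
        0.00014828]), 'joint_efforts': array([ 1.96173482e+00, -5.80711913e+01, -6.35568452e+01,  8.89642211e-02,
        3.64572764e-02,  6.42202003e-02]), 'tcp_pos': array([575.95001576, 116.94561904, 228.83441565]), 'ee_rot': array([-1.49222987e-01,  3.13785984e+00, -4.10297863e-04]), 'contact_force': array([ 0.79831699,  0.51318161, -0.8113674 ]), 'moment': array([-0.03760115,  0.02162625, -0.00385238]), 'grasp_force': 88.0566394329071, 'grip_width': 14.290617591960075}
tool y ang 95.44537307025016
[315.00183393 272.64227026] [275.76772147 249.29220089]
```

View pics/c3.png

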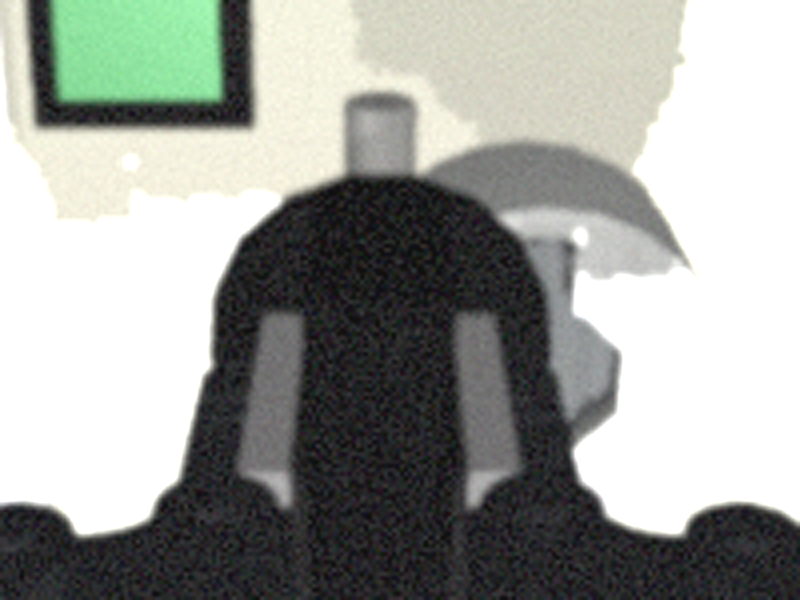

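The cap is gripped. In the crop (×4, offset 180,180) the pin axis and the flange centre are both at column 381, the near flange edge is at row 177, and the pin's end face spans rows 93–108. I'll fit the grip height and offset along the bar.

```bash
python3 - <<'E'
from h import *
from scipy.optimize import least_squares
P=np.array([575.95,116.95,228.83]);rv=np.array([-.149223,3.13786,-.00041]);r=Ro.from_rotvec(rv).as_matrix()
def pt(x,y,z,q): # cap coords (cap x toward tool -x) -> crop px ; q: dx,dy,h
    w=P+r@np.array([q[0]-x,q[1]+y,q[2]-z]);return (w2wpx(w,P,rv)-[180,180])*4
def res(q):
    fl=min(((pt(23*np.cos(a),23*np.sin(a),18,q)) for a in np.linspace(2.6,3.7,60)),key=lambda s:s[1])
    fw=[pt(23*np.cos(a),23*np.sin(a),z,q)[0] for a in np.linspace(0,6.28,90) for z in(18,24)]
    pb=pt(-28,0,0,q);pw=pt(-28,0,10,q)
    return [fl[1]-177,min(fw)-214,max(fw)-548,pb[1]-93,pw[1]-108]
s=least_squares(res,[0,0,28]);print(s.x,s.fun)
for h in(27,29,31):
    s=least_squares(lambda a:res([a[0],a[1],h]),[0,0]);print(h,s.x,np.array(s.fun).round(1))
# collar slot visible: near slot end right corner, near rim
f=lambda u,v,z:wpx2w(180+u/4,180+v/4,z,P,rv).round(1)
print("near rim top 140",f(527,210,140)," slot near left/right end",f(527,235,140),f(572,238,140),"hole right",f(619,355,140))
E
```

```text
Traceback (most recent call last):
  File "h.py", line 15, in w2wpx
    c=ctrl.camera_params("wrist");M=c["mount"];R=Ro.from_rotvec(rv).as_matrix()
ValueError: time passes only in moves, steps and waits
```

```bash
sed -i 's/^from cell import ctrl/from cell import ctrl\nW=ctrl.camera_params("wrist")/; s/c=ctrl.camera_params("wrist")/c=W/' h.py; cat > fit.py <<'E'
from h import *
from scipy.optimize import least_squares
P=np.array([575.95,116.95,228.83]);rv=np.array([-.149223,3.13786,-.00041]);r=Ro.from_rotvec(rv).as_matrix()
def pt(x,y,z,q):
    w=P+r@np.array([q[0]-x,q[1]+y,q[2]-z]);return (w2wpx(w,P,rv)-[180,180])*4
def res(q):
    fl=min(((pt(23*np.cos(a),23*np.sin(a),18,q)) for a in np.linspace(2.6,3.7,40)),key=lambda s:s[1])
    fw=[pt(23*np.cos(a),23*np.sin(a),z,q)[0] for a in np.linspace(0,6.28,60) for z in(18,24)]
    return [fl[1]-177,min(fw)-214,max(fw)-548,pt(-28,0,0,q)[1]-93,pt(-28,0,10,q)[1]-108]
s=least_squares(res,[0,0,28]);print(s.x,s.fun)
for h in(27,29,31):
    s=least_squares(lambda a:res([a[0],a[1],h]),[0,0]);print(h,s.x,np.array(s.fun).round(1))
f=lambda u,v,z:wpx2w(180+u/4,180+v/4,z,P,rv).round(1)
print("near rim top 140",f(527,210,140)," slot near left/right end",f(527,235,140),f(572,238,140),"hole right",f(619,355,140))
E
python3 fit.py
```

```text
[-3.47523758 -0.31304642 36.56203296] [-6.95516934 -1.1767509   1.17778789 -0.01380503  7.22901276]
27 [-0.16461266 -0.33448885] [ -3.9 -11.1  11.2  -1.6   6.9]
29 [-0.85653342 -0.3300254 ] [-4.6 -9.   9.  -1.2  7. ]
31 [-1.54874411 -0.32554818] [-5.2 -6.8  6.8 -0.9  7. ]
near rim top 140 [589.4 146.6 140. ]  slot near left/right end [594.7 147.3 140. ] [594.6 156.4 140. ] hole right [620.1 170.3 140. ]
```

Call:
{"api": "move_arm", "payload": {"moves": [[[0.25, 0.18, -0.1, 0, 0, -0.01, -1], [0.5, 0.36, -0.3, 0, 0, -0.01, -1], [0.5, 0.36, -0.48, 0, 0, -0.01, -1], [0.5, 0.36, -0.48, 0, 0, -0.01, -1], [0.5, 0.36, -0.48, 0, 0, -0.01, -1]]]}}

```text
t: 9.93
tcp_pos: [626.0, 152.4, 181.6]
ee_rot: [-0.123, 3.138, 0.0]
contact_force: [-0.1, -0.1, -1.2]
grip_width: 14.5
grasp_force: 88.1
```

```bash
python3 - <<'E'
from h import *
o=ctrl.get_obs();p,d=ctrl.grab_frame("wrist");t,_=ctrl.grab_frame("scene");cv2.imwrite("pics/w4.png",p)
print(o["tcp_pos"],o["ee_rot"],o["contact_force"])
c=np.zeros((600,800,3),np.uint8)
c[:,:500]=cv2.convertScaleAbs(cv2.resize(p[190:290,233:316],(500,600),interpolation=cv2.INTER_CUBIC),alpha=1.3,beta=10)
c[:400,500:]=cv2.resize(t[130:230,325:400],(300,400),interpolation=cv2.INTER_CUBIC)
cv2.imwrite("pics/c4.png",c)
E
```

```text
[625.95231531 152.41246377 181.57807701] [-1.22745398e-01  3.13835131e+00  6.56274385e-05] [-0.14308447 -0.14240861 -1.22945815]
```

View pics/c4.png

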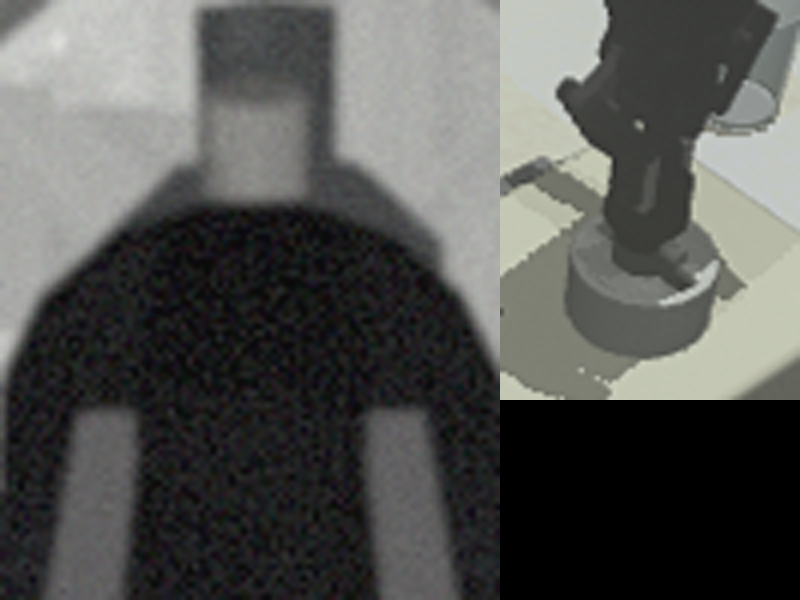

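The pin hangs over the near slot: pin columns 205–312, slot columns 197–333. The slot end is at row 8 and the pin's top end edge is near row 95.

```bash
python3 - <<'E'
from h import *
P=np.array([625.95,152.41,181.58]);rv=np.array([-.122745,3.138351,0])
f=lambda u,v,z:wpx2w(233+u/6.024,190+v/6,z,P,rv).round(1)
print("slot end",f(197,8,140),f(333,8,140), "hole corner", f(345,158,140),f(440,240,140))
for h in(27,29,31,33): print(h,"pin top end",f(205,95,P[2]-h+10),f(312,95,P[2]-h+10),"flange near",f(258,205,P[2]-h+18))
E
```

```text
slot end [596.2 144.2 140. ] [595.2 157.5 140. ] hole corner [610.8 160.1 140. ] [619.  170.7 140. ]
27 pin top end [597.  145.6 164.6] [596.3 154.7 164.6] flange near [603.7 150.6 172.6]
29 pin top end [597.7 145.6 162.6] [596.9 154.9 162.6] flange near [604.5 150.7 170.6]
31 pin top end [598.3 145.6 160.6] [597.6 155.  160.6] flange near [605.3 150.8 168.6]
33 pin top end [599.  145.6 158.6] [598.2 155.1 158.6] flange near [606.  150.8 166.6]
```

Call:
{"api": "move_arm", "payload": {"moves": [[[0.01, 0.01, 0, 0, 0, 0, -1], [0.01, 0.01, -0.05, 0, 0, 0, -1], [0.01, 0.01, -0.1, 0, 0, 0, -1], [0.01, 0.01, -0.14, 0, 0, 0, -1], [0.01, 0.01, -0.14, 0, 0, 0, -1]]]}}

```text
t: 10.65
tcp_pos: [626.8, 154.1, 166.1]
ee_rot: [0.124, -3.138, 0.0]
contact_force: [-0.8, -0.3, -1.0]
grip_width: 14.6
grasp_force: 88.1
```

Call:
{"api": "move_arm", "payload": {"moves": [[[0, 0, -0.03, 0, 0, 0, -1], [0, 0, -0.05, 0, 0, 0, -1], [0, 0, -0.05, 0, 0, 0, -1]]]}}

```text
t: 11.02
tcp_pos: [626.9, 154.1, 161.4]
ee_rot: [0.124, -3.139, 0.0]
contact_force: [-0.4, -0.5, -1.6]
grip_width: 14.4
grasp_force: 88.1
```

Call:
{"api": "move_arm", "payload": {"moves": [[[0, 0, -0.02, 0, 0, 0, -1], [0, 0, -0.03, 0, 0, 0, -1], [0, 0, -0.03, 0, 0, 0, -1]]]}}

```text
t: 11.4
tcp_pos: [627.1, 154.1, 158.9]
ee_rot: [-0.124, 3.139, 0.0]
contact_force: [-1.0, -0.2, 2.1]
grip_width: 14.0
grasp_force: 88.2
```

Call:
{"api": "move_arm", "payload": {"moves": [[[0, 0, -0.02, 0, 0, 0, -1], [0, 0, -0.04, 0, 0, 0, -1], [0, 0, -0.05, 0, 0, 0, -1], [0, 0, -0.05, 0, 0, 0, -1]]]}}

```text
t: 11.9
tcp_pos: [627.1, 154.2, 153.8]
ee_rot: [-0.124, 3.139, 0.0]
contact_force: [-0.0, -0.1, 3.7]
grip_width: 14.2
grasp_force: 88.6
```

Call:
{"api": "move_arm", "payload": {"moves": [[[0, 0, -0.015, 0, 0, 0, -1], [0, 0, -0.025, 0, 0, 0, -1], [0, 0, -0.025, 0, 0, 0, -1]]]}}

```text
t: 12.28
tcp_pos: [627.1, 154.2, 153.0]
ee_rot: [-0.124, 3.138, 0.0]
contact_force: [-6.6, -1.9, 18.2]
grip_width: 14.3
grasp_force: 90.9
```

The flange lies on the collar at about 18 N. Now the clockwise turn.

Call:
{"api": "move_arm", "payload": {"moves": [[[0, 0, 0.005, 0, 0, -0.05, -1], [0, 0, 0.005, 0, 0, -0.1, -1], [0, 0, 0.005, 0, 0, -0.16, -1], [0, 0, 0.005, 0, 0, -0.22, -1], [0, 0, 0.005, 0, 0, -0.22, -1]]]}}

```text
t: 12.9
tcp_pos: [627.4, 154.1, 153.0]
ee_rot: [0.42, 3.112, 0.0]
contact_force: [-0.7, -1.0, 13.1]
grip_width: 14.6
grasp_force: 90.1
```

```bash
cat > s.py <<'E'
from h import *
o=ctrl.get_obs();r=Ro.from_rotvec(o["ee_rot"]).as_matrix()
print(o["t"],o["tcp_pos"].round(1),"yaw",np.degrees(np.arctan2(r[1,1],r[0,1])).round(1),o["contact_force"].round(1),o["moment"].round(2),o["joint_pos"].round(2))
E
python3 s.py
```

```text
12.9 [627.4 154.1 153. ] yaw 74.6 [-0.7 -1.  13.1] [-0.32  0.4  -0.03] [ 0.2   0.08  1.6  -0.    1.45 -1.1 ]
```

Call:
{"api": "move_arm", "payload": {"moves": [[[0, 0, 0, 0, 0, -0.06, -1], [0, 0, 0, 0, 0, -0.12, -1], [0, 0, 0, 0, 0, -0.18, -1], [0, 0, 0, 0, 0, -0.24, -1], [0, 0, 0, 0, 0, -0.3, -1]]]}}

```text
t: 13.52
tcp_pos: [627.2, 153.9, 153.0]
ee_rot: [1.137, 2.927, 0.0]
contact_force: [-3.2, -4.3, 13.5]
grip_width: 14.3
grasp_force: 90.2
```

Call:
{"api": "move_arm", "payload": {"moves": [[[0, 0, 0, 0, 0, -0.06, -1], [0, 0, 0, 0, 0, -0.12, -1], [0, 0, 0, 0, 0, -0.18, -1], [0, 0, 0, 0, 0, -0.24, -1], [0, 0, 0, 0, 0, -0.3, -1]]]}}

```text
t: 14.15
tcp_pos: [627.1, 153.8, 153.0]
ee_rot: [1.789, 2.581, -0.0]
contact_force: [-4.9, -4.4, 15.4]
grip_width: 14.3
grasp_force: 90.3
```

```bash
python3 s.py
```

```text
14.15 [627.1 153.8 153. ] yaw 20.6 [-4.9 -4.4 15.4] [-0.79  1.16  0.23] [ 0.2   0.08  1.6  -0.    1.45 -0.16]
```

Call:
{"api": "move_arm", "payload": {"moves": [[[0, 0, 0, 0, 0, -0.05, -1], [0, 0, 0, 0, 0, -0.1, -1], [0, 0, 0, 0, 0, -0.1, -1]]]}}

```text
t: 14.52
tcp_pos: [627.0, 153.8, 153.0]
ee_rot: [1.984, 2.435, -0.0]
contact_force: [-6.6, -4.5, 14.0]
grip_width: 14.4
grasp_force: 90.4
```

```bash
python3 s.py
```

```text
14.525 [627.  153.8 153. ] yaw 11.6 [-6.6 -4.5 14. ] [-0.72  1.19  0.03] [ 0.2   0.08  1.6  -0.    1.45 -0.  ]
```

Call:
{"api": "move_arm", "payload": {"moves": [[[0, 0, 0, 0, 0, -0.02, -1], [0, 0, 0, 0, 0, -0.04, -1], [0, 0, 0, 0, 0, -0.04, -1]]]}}

```text
t: 14.9
tcp_pos: [626.9, 153.8, 153.0]
ee_rot: [2.058, 2.372, -0.0]
contact_force: [-6.4, -4.1, 16.2]
grip_width: 14.4
grasp_force: 90.4
```

```bash
python3 s.py
```

```text
14.9 [626.9 153.8 153. ] yaw 8.1 [-6.4 -4.1 16.2] [-0.73  1.28  0.23] [ 0.2   0.08  1.6  -0.    1.45  0.06]
```

Call:
{"api": "move_arm", "payload": {"moves": [[[0, 0, 0, 0, 0, -0.02, -1], [0, 0, 0, 0, 0, -0.03, -1], [0, 0, 0, 0, 0, -0.03, -1]]]}}

```text
t: 15.28
tcp_pos: [626.9, 153.9, 152.9]
ee_rot: [2.113, 2.324, -0.0]
contact_force: [-6.5, -4.5, 15.2]
grip_width: 14.5
grasp_force: 90.8
```

```bash
python3 s.py
```

```text
15.275 [626.9 153.9 152.9] yaw 5.5 [-6.5 -4.5 15.2] [-0.78  1.31  0.85] [ 0.2   0.08  1.6  -0.    1.45  0.11]
```

Call:
{"api": "move_arm", "payload": {"moves": [[[0, 0, 0, 0, 0, -0.02, -1], [0, 0, 0, 0, 0, -0.03, -1], [0, 0, 0, 0, 0, -0.03, -1]]]}}

```text
t: 15.65
tcp_pos: [626.9, 153.9, 153.0]
ee_rot: [2.166, 2.274, -0.0]
contact_force: [-6.6, -4.6, 15.2]
grip_width: 14.2
grasp_force: 92.1
```

```bash
python3 s.py
```

```text
15.65 [626.9 153.9 153. ] yaw 2.8 [-6.6 -4.6 15.2] [-0.73  1.4   1.35] [ 0.2   0.08  1.6  -0.    1.45  0.15]
```

The moment rose from 0.23 to 1.35 N m, so the cap is at the hard stop. One last look before handing in.

```bash
python3 - <<'E'
from h import *
p,_=ctrl.grab_frame("scene");cv2.imwrite("pics/end.png",p)
E
python3 s.py
```

```text
15.7 [626.9 153.9 153. ] yaw 2.8 [-7.1 -4.3 15.5] [-0.72  1.36  1.38] [ 0.2   0.08  1.6  -0.    1.45  0.15]
```

View pics/end.png

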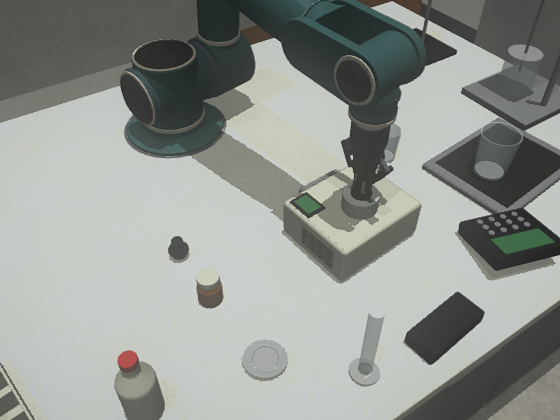

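The gripper holds the cap down in the collar at (360,200), and the drawer is shut at (318,182). The plug (178,248), jar (209,288) and beaker (390,140) are where they were.

```bash
python3 -c "
from cell import ctrl
print(ctrl.sign_off())"
```

```text
the job is handed in; nothing more can be done
None
```

I handed the job in at 15.7 s: the drawer is shut, the cap is gripped, pressed down and turned clockwise to its stop, and the plug, jar and beaker stand where they were; no verdict was returned.

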